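# Gather the specimen mounts at the outlet end of a tipping tray

## Robot

A 7-joint arm with a two-finger parallel gripper is mounted at the origin on the work surface. World frame = base frame: x ahead of the robot, y to its left, z up, the work surface at z = 0. Lengths are in m, angles in degrees, forces in N, time in s.
With the tool pointing down it reaches from about 0.35 to 0.9 m from the base axis. Payload 7.2 kg.
Tool frame: the origin (TCP) lies at the very end of the fingers, on their centre line; the grasp point (between the pads) lies env.hold_point_z behind it (env.hold_point_z is the distance from the TCP to the grasp point, in m); z points along the fingers, y is the direction in which the jaws open and shut (so a half turn about z gives the same grasp; the last joint's range is limited). The gripper opens to 85 mm and grips with 20 to 120 N. Pads are 22 mm wide; open, the fingers measure 114 mm over their backs; the gripper's body (76 mm by 85 mm) begins 54 mm behind the grasp point. The pads swing forward as they close: fully open they stand 13 mm farther back than shut.
Start: joints at [-71.287, 23.554, -0.728, 91.456, 0.321, 64.991, -4.71], TCP at [0.24, 0.577, 0.231] pointing down, gripper open.
Joint ranges: [-169.25, 169.25], [-16.82, 113.86], [-84.01, 82.57], [7.8, 145.47], [-59.2, 239.2], [7.22, 106.19], [-163.78, 163.78]. Speed limits (degrees/s): [136.94, 136.94, 172.46, 172.46, 180, 180, 180].

## Interface

Orientations are given as [roll, pitch, yaw] about the fixed x, y, z axes, in that order (R = Rz(yaw) Ry(pitch) Rx(roll)).
In Python, from rig import env gives the robot as it stands. Calls block until the motion is done:
- env.move_ptp(position, orientation): joint-space move of the TCP to a pose.
- env.movel(position, rotation=None, rate=0.15, contact_N=None): straight line of the TCP; rotation=None keeps the orientation; rate is the mean speed in m/s. With contact_N (N) it stops when the force on the tool has changed by that much, and returns True; else False.
- env.movej(angles): joint-space move.
- env.grip(opening): finger opening in m; the grip force is fixed at half the most; returns when the fingers have stopped.
- env.dwell(seconds).
- env.solve_ik(position, orientation): joint angles nearest the present ones, or None.
- env.state(): the state.
- env.capture(name): name is "scene" or "top" or "wrist"; returns a dict with "image" (384x512x3 uint8, red, green, blue), "z_map" (384x512 float32, m along the optical axis (not along the pixel's ray), 0 where there is no reading), "intrinsics" (3x3 intrinsics, pixels), "pose" (4x4, takes a point from camera to world coordinates); the wrist camera has in their place "hand_eye" (4x4, takes a point from camera to tool coordinates, whose origin is the TCP and whose axes are the flange's). Camera axes: x right, y down, z forward; pixel columns grow to the right and rows downward; lengths in m; the calibration is good to about 2 mm. A picture is of the moment at which its call begins: read the wrist's pose just before it.
A pose or a line that the arm cannot do raises env.Unreachable and nothing moves.
- env.finish_job(): hands the job in, once; it reports no verdict.
The state is a dict: "time_s": time; "joint_positions": joint angles; "qd": joint speeds; "joint_torque": joint torques, N m; "tool_pos": TCP position; "ee_rot": TCP orientation; "force": force on the tool from outside, world axes, zero at the start; "wrist_torque": the same for the moment, N m; "finger_gap": finger opening in m.
Only numpy, scipy, OpenCV 4.12 (cv2) and the standard library are available. Lean on these libraries where they do the work, as an engineer would, in place of code of your own. Each camera call takes 0.05 s, during which the arm holds its last target. There are 200 camera calls.

## Task

Set the specimen mount that stands on the table into the empty lane of the tipping tray, in the loading half like the other two. Then push the lip at the tray's outlet end down, never harder than 20 N, until you feel the tray bear firmly on the stop block beneath it, hold it there a good second so that all three mounts slide to the outlet wall, and ease the tray back to level with your hand on it rather than letting it snap up. Lower the mount into its lane rather than dropping it, and leave everything else where it is.

Things in the scene. Friction and masses are not known exactly. Their poses are not given: they have to be found in the camera images.
- stand: Fixed stand of the tipping tray. Origin: centre of its 190 x 170 mm base frame (8 mm thick), on the table; z up; its x axis points level towards the tray's outlet end (the end with the push lip), so the heading of the lanes is this body's yaw. Two upright cheeks outside the tray (y = +-79 mm, 40 mm long in x, 132 mm tall) carry the hinge axis, which lies along y, 120 mm above the table, at x = 0. Two rubber-topped posts hold the tray level at rest.
- tray (a joint): Tilt of the tray: 0 level (a spring holds it there), grows as the outlet end goes down. The lower stop is the separate stop block under the outlet half: where it was last set decides the tilt at which the tray meets it, anywhere from 0.41 to 0.52, so it has to be felt. Pushing on the lip takes about 4.5 N to start and 7 to 8.5 N just above the stop; at the stop the force climbs steeply, within a millimetre or two, so go slowly there. Let go, the tray snaps back.
- stop: Lower stop of the tray: a heavy (1.5 kg) loose steel block about 30 mm by 90 mm with a round rubber top, some 80 mm tall, standing on the table under the tray's outlet half, between the rails of the stand. Leave it standing. Origin: centre of its underside. Half hidden by the tray.
- lane_mid (a point): Centre of the tray's floor, on the hinge axis (turns with the tray): x along the lanes to the outlet end, y across the lanes, z up from the floor. Aluminium tray, inside 180 mm long (x from -90 to +90) and 132 mm wide, outer walls 4 mm thick and 18 mm high. Two ridges 3 mm thick and 8 mm high part it into three lanes, each 42 mm wide, centred at y = -45, 0 and +45 mm. The floor is 4 mm thick.
- lip (a point): Push point on the top of the flat push lip outside the outlet end wall, 128 mm from the hinge axis along the tray's x, at floor level (turns with the tray). The lip is a plate 4 mm thick and 100 mm wide (y +-50) that spans x = 94 to 150 mm from the hinge; a rubber strip covers its last 12 mm.
- mount_a: Specimen mount in the tray: round black moulded puck with a polished steel face on top, 32 mm across, 16 mm tall, 40 g. Origin: centre of its underside. Starts in one of the lanes, in the loading half.
- mount_b: A second, identical mount, in another lane of the tray.
- mount_c: The third, identical mount, standing on the table away from the tray. Origin: centre of its underside.
- ring_gauge: Bystander, leave it: ring gauge, steel ring 48 mm across with a 28 mm hole, 14 mm tall. Origin: centre of its underside.
- block_gauge: Bystander, leave it: steel block 35 x 30 x 9 mm. Origin: centre of its underside.
- vial: Bystander, leave it: small amber glass vial, 28 mm across, 55 mm tall. Origin: centre of its underside.
- dish: Bystander, leave it: shallow round glass dish, 90 mm across, 14 mm tall. Origin: centre of its underside.
- loupe: Bystander, leave it: black eye loupe, 42 mm across, 36 mm tall. Origin: centre of its underside.
- tweezers: Bystander, leave it: steel tweezers lying flat, 125 mm long. Origin: centre of its underside.
- wash_bottle: Bystander, leave it: white plastic bottle with a blue cap, 52 mm across, 110 mm tall. Origin: centre of its underside.

How it is judged (in metres and radians):
On the way, in this order (a step that is already met when the one before it is completed fails the run):
1. the third mount lies released in the loading half of the empty lane of the level tray (z of mount_c in the frame of lane_mid between -0.005 and 0.005 m and y of mount_c in the frame of lane_mid between -0.066 and 0.066 m and x of mount_c in the frame of lane_mid below 0.015 m and contact force between the fingers and mount_c below 0.1 N and value of joint tray below 0.03 rad), for 0.2 s.
2. the tray is pushed down fully down so that it bears on its stop block (with over 2 N) and is held there, with all mounts at the outlet wall (contact force between each of stop, the fingers and stand above 2 N and x of each of mount_a, mount_b, mount_c in the frame of lane_mid above 0.069 m), for 0.6 s.
3. the tray is back level (value of joint tray below 0.02 rad), for 0.2 s.
At the end, for the whole second after the job is handed in: The tray is level (within 0.02 rad) and all three mounts lie flat and still on its floor, one per lane, against the outlet wall (within 5 mm), with nothing touched (value of joint tray below 0.02 rad and z of mount_a in the frame of lane_mid between -0.005 and 0.005 m and y of mount_a in the frame of lane_mid between -0.066 and 0.066 m and x of each of mount_a, mount_b, mount_c in the frame of lane_mid above 0.069 m and linear speed of each of mount_a, mount_b, mount_c below 0.02 m/s and z of mount_b in the frame of lane_mid between -0.005 and 0.005 m and y of mount_b in the frame of lane_mid between -0.066 and 0.066 m and z of mount_c in the frame of lane_mid between -0.005 and 0.005 m and y of mount_c in the frame of lane_mid between -0.066 and 0.066 m).
It fails at once if the tray or its stand is pushed with more than 20 N (contact force between any of the fingers, the arm and stand above 20 N).
It fails at once if the tray snaps back (faster than 1.5 rad/s) (velocity of joint tray below -1.5 rad/s).
It fails at once if the third mount is let go more than 30 mm above the lane floor (z of mount_c in the frame of lane_mid above 0.03 m and contact force between the fingers and mount_c below 0.01 N).
It fails at once if a bystander or the stop block is shifted by more than 20 mm (distance of any of ring_gauge, block_gauge, vial, dish, loupe, tweezers, wash_bottle, stop from where it was at the start of the episode above 0.02 m).
It also fails if it takes over 72 s, if anything falls off the work surface, if the arm or the gripper's body presses on something with over 40 N, if the wrist force passes 120 N, or if a joint passes its speed limit or range.

## Working session

There is one attempt and no reset: what is moved stays moved. The work goes in short steps, each a Python script; the robot and the scene stay as the last script left them, time stands still between calls to the robot, and variables do not carry over. Pictures are saved under pics/ and viewed, about 8 in all and at most 12, crops included, and the job is handed in when it is done.

```bash
mkdir -p pics; ls; cat > h.py <<'E'
import numpy as np, cv2
from rig import env
def cap(n,f):
    c=env.capture(n); cv2.imwrite(f'pics/{f}.png',c['image'][:,:,::-1]); 
    np.savez(f'pics/{f}.npz',**{k:np.array(v) for k,v in c.items()}); return c
def load(f): return dict(np.load(f'pics/{f}.npz'))
def pts(c,T=None):
    T=c['pose'] if T is None else T; K=c['intrinsics']; z=c['z_map']; v,u=np.indices(z.shape)
    p=np.stack([(u-K[0,2])/K[0,0]*z,(v-K[1,2])/K[1,1]*z,z],-1)
    return p@T[:3,:3].T+T[:3,3]
def ray(c,u,v,h,T=None):
    T=c['pose'] if T is None else T
    d=T[:3,:3]@np.linalg.inv(c['intrinsics'])@[u,v,1]; o=T[:3,3]
    return o+d*(h-o[2])/d[2]
E
python3 - <<'E'
from h import *
a=cap('scene','s0');b=cap('top','t0')
cv2.imwrite('pics/v1.png',cv2.resize(b['image'][:,:,::-1],(800,600)))
print(env.state(),env.hold_point_z,b['pose'],b['intrinsics'])
E
```

```text
pics
{'time_s': 0.1, 'joint_positions': array([-71.28762999,  23.59666595,  -0.73105532,  91.49923086,
         0.320558  ,  64.99074692,  -4.71071477]), 'qd': array([-0.02098925, -0.14869975,  0.02002459, -0.06036785,  0.05710859,
       -0.16195918,  0.00022779]), 'joint_torque': array([ 3.35362434e-03, -6.01835489e+01,  6.84166811e-01, -3.00089979e+01,
        1.39596738e-02,  6.49760506e-03, -2.38877590e-05]), 'tool_pos': array([0.24021977, 0.57650293, 0.23052368]), 'ee_rot': array([-1.79915511e+02,  4.62426079e-03,  1.57382806e+02]), 'force': array([ 0.08826549, -0.67416005, -0.10829042]), 'wrist_torque': array([-0.0485455 , -0.03470487, -0.0368133 ]), 'finger_gap': 0.0858080987825641} 0.0187 [[-0.02373255 -0.98624357  0.16358603  0.33912682]
 [-0.99971583  0.02304533 -0.0060977   0.04254084]
 [ 0.00224392 -0.16368425 -0.98651023  1.412432  ]
 [ 0.          0.          0.          1.        ]] [[404.63717872   0.         253.30599954]
 [  0.         404.63717872 185.94591258]
 [  0.           0.           1.        ]]
```

View pics/v1.png

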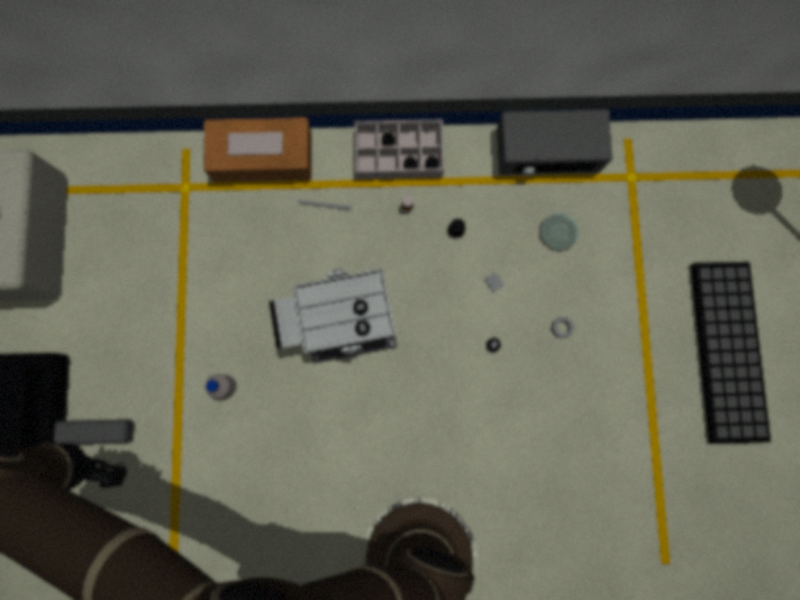

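View pics/s0.png

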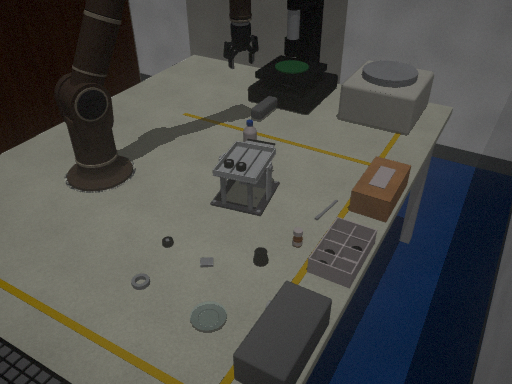

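Top view: the tray is at about (335,315) with its lip to the left (+y world). Mounts are in the middle and near lanes, so the far lane is empty. The loose mount is at (493,345), on the 800x600 scale.

```bash
python3 - <<'E'
from h import *
c=load('t0'); P=pts(c); g=c['image'].max(2)
s=1/1.5625
# mount c
def blob(u,v,h,r=9,th=60):
    u,v=int(u*s),int(v*s); w=g[v-r:v+r+1,u-r:u+r+1]
    m=(w<th).astype(np.uint8); cs,_=cv2.findContours(m,0,2); k=max(cs,key=cv2.contourArea)
    (x,y),R=cv2.minEnclosingCircle(k); print(x+u-r,y+v-r,R,cv2.contourArea(k)); return ray(c,x+u-r,y+v-r,h)
print('c',blob(493,345,.012))
print('m',blob(360,307,.132,7),blob(362,328,.132,7))
# tray: floor pixels by depth
reg=np.zeros(g.shape,bool); reg[int(255*s):int(375*s),int(255*s):int(410*s)]=1
z=P[...,2]; m=reg&(z>.1)&(z<.15)
print(m.sum(),np.percentile(z[m],[5,25,50,75,95]))
m2=m.astype(np.uint8); cs,_=cv2.findContours(m2,0,2);k=max(cs,key=cv2.contourArea)
q=P[m][:,:2].astype(np.float32); print(cv2.minAreaRect(q))
cr=c['image'][155:245,165:265,::-1]; cv2.imwrite('pics/v2.png',cv2.resize(cr,(800,720))[:600] if 0 else cv2.resize(cr,(660,594),interpolation=cv2.INTER_CUBIC))
E
```

```text
315.31818199157715 220.68181800842285 4.047852039337158 41.5
c [ 0.44453577 -0.17774063  0.012     ]
230.07575750350952 196.19696950912476 4.332744598388672 47.5
231.5 209.38888883590698 4.638240337371826 50.0
m [0.52000668 0.10958726 0.132     ] [0.47760093 0.10567122 0.132     ]
3223 [0.11603298 0.11881381 0.12096881 0.12424078 0.13797276]
((0.5109857320785522, 0.17043627798557281), (0.17510467767715454, 0.24415215849876404), 9.884111404418945)
```

View pics/v2.png

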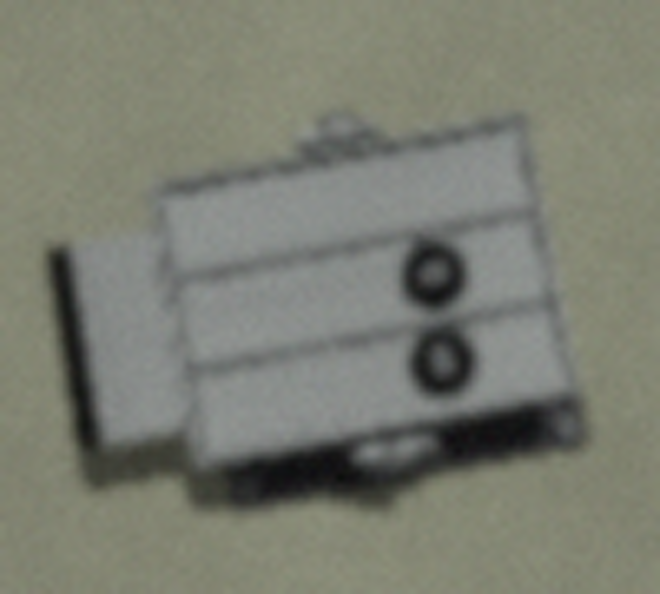

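Crop: dark lip strip on the left at x≈75, ridges at (172,275)-(535,212) and (192,370)-(552,303), wall corners at (162,188), (522,122), (572,395) and (205,465). Next I'll convert these and look from the wrist.

```bash
python3 - <<'E'
from h import *
c=load('t0')
f=lambda x,y,h: ray(c,x/6.6+165,y/6.6+155,h)[:2]
C=[f(*p,.138) for p in [(162,188),(522,122),(572,395),(205,465)]]
R=[f(*p,.128) for p in [(172,275),(535,212),(192,370),(552,303)]]
for v in (C[0]-C[1],C[3]-C[2],R[0]-R[1],R[2]-R[3]): print(np.degrees(np.arctan2(v[1],v[0])),np.linalg.norm(v))
print(np.mean(C,0),np.mean(R,0))
cen=np.mean(C,0); 
print(env.solve_ik([cen[0],cen[1],.42],[180,0,10]),env.solve_ik([.4445,-.1777,.25],[180,0,10]))
# see hand-eye
w=env.capture('wrist'); print(np.round(w['hand_eye'],3),w['intrinsics'])
E
```

```text
99.25296197990797 0.17715762272309984
99.47069693296666 0.1777879698118727
98.63885927114421 0.17875433147095335
99.27986886247307 0.17663513141905768
[0.51048111 0.14020024] [0.51256686 0.1420973 ]
[-52.2504225    8.27332665  37.1678114   88.89417122  -5.01026722
  84.51723733 -94.89084698] [-37.5866517   12.38680362  63.39710158 112.35925948 -12.47778118
  62.58745354 -48.91648569]
[[-0.001 -0.959 -0.282  0.072]
 [ 1.    -0.001  0.001  0.001]
 [-0.001 -0.282  0.959 -0.142]
 [ 0.     0.     0.     1.   ]] [[278.72438075   0.         256.20066739]
 [  0.         278.72438075 189.60202462]
 [  0.           0.           1.        ]]
```

```bash
cat >> h.py <<'E'
from scipy.spatial.transform import Rotation as Ro
def wcap(f):
    env.dwell(.3); s=env.state(); T=np.eye(4); T[:3,:3]=Ro.from_euler('xyz',s['ee_rot'],degrees=True).as_matrix(); T[:3,3]=s['tool_pos']
    c=env.capture('wrist'); c['pose']=T@c['hand_eye']
    cv2.imwrite(f'pics/{f}.png',c['image'][:,:,::-1]); np.savez(f'pics/{f}.npz',**{k:np.array(v) for k,v in c.items()}); return c
E
python3 - <<'E'
from h import *
q=env.state()['joint_positions'].copy(); q[0]=-15; q[1]=8;q[2]=0; q[6]=-92; q[4]=0
env.movej(q); print(env.state()['tool_pos'],env.state()['ee_rot'])
env.move_ptp([.49,.15,.32],[180,0,9.2]); print(env.state()['joint_positions'],env.state()['time_s'])
wcap('w1')
q=env.state()['joint_positions'].copy(); q[0]+=38; env.movej(q)
env.move_ptp([.42,-.178,.17],[180,0,9.2]); print(env.state()['joint_positions'],env.state()['time_s'])
wcap('w2')
a,b=cv2.imread('pics/w1.png'),cv2.imread('pics/w2.png')
cv2.imwrite('pics/v3.png',cv2.resize(np.hstack([a,b]),(800,300)))
E
```

```text
[0.60566489 0.11345254 0.39975227] [-179.43486787  -15.46999346   13.0487678 ]
[ -20.12371181    8.75957519   -2.61219504   99.2842199     0.45548904
   71.80830641 -103.59761767] 2.9667
[ 22.17204456  11.45798242  -6.14593519 117.67669088   1.55873345
  50.8406357  -65.67426644] 5.275
```

View pics/v3.png

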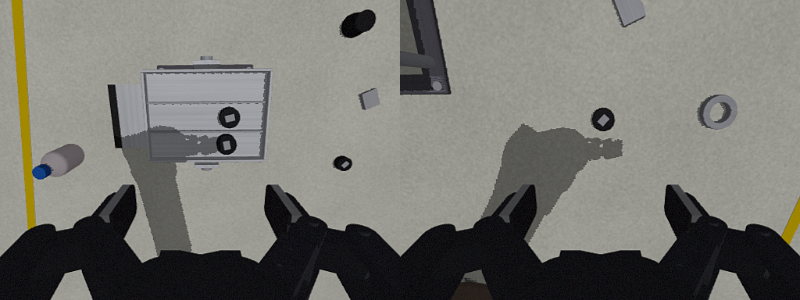

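View pics/w1.png

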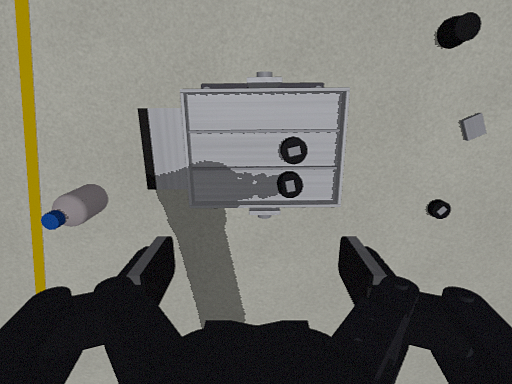

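Wrist view 1: wall-top corners at (181,89), (348,89), (340,208) and (190,208), ridges at rows 131 and 167, and the upper (far) lane is empty. Wrist view 2: mount_c is at about (259,152).

```bash
python3 - <<'E'
from h import *
c=load('w1'); f=lambda x,y,h: ray(c,x,y,h)[:2]
C=[f(*p,.138) for p in [(181,89),(348,89),(340,208),(190,208)]]
R=[f(*p,.128) for p in [(187,131),(343,130),(187,167),(340,168)]]
L=[f(*p,.12) for p in [(139,108),(148,189),(148,108),(157,189)]]
for v in (C[0]-C[1],C[3]-C[2],R[0]-R[1],R[2]-R[3]): print(np.degrees(np.arctan2(v[1],v[0])),np.linalg.norm(v))
print('centre',np.mean(C,0),np.mean(R,0),'lip out/in',(L[0]+L[1])/2,(L[2]+L[3])/2)
P=pts(c); z=P[...,2]; m=np.zeros(z.shape,bool); m[95:203,190:338]=1
print('floor z',np.median(z[100:125,195:335]), 'lip z',np.median(z[115:145,155:178]))
b=load('w2'); g=b['image'].max(2); w=g[125:180,230:290]
m=(w<55).astype(np.uint8); cs,_=cv2.findContours(m,0,2);k=max(cs,key=cv2.contourArea);(x,y),r=cv2.minEnclosingCircle(k)
print(x+230,y+125,r,'mount c',ray(b,x+230,y+125,.010),'top',ray(b,x+230,y+125,.016))
P=pts(b)[125:180,230:290].reshape(-1,3); t=P[(P[:,2]>.012)&(P[:,2]<.025)]; print('depth top',len(t),(t.max(0)+t.min(0))/2,t.mean(0),t.max(0)-t.min(0))
for n,u,v in (('a',293,150),('b',289,184)):
    g=c['image'].max(2)[v-18:v+18,u-18:u+18]; Q=pts(c)[v-18:v+18,u-18:u+18].reshape(-1,3); t=Q[(Q[:,2]>.130)&(Q[:,2]<.145)]; print(n,t.mean(0))
E
```

```text
99.07436554538786 0.18334107089156493
99.10127168282992 0.18562149440210507
99.4433714663472 0.18376331679125715
98.71008636452238 0.18708263815174725
centre [0.51440412 0.14433391] [0.51607416 0.14496951] lip out/in [0.49058753 0.29087312] [0.49233765 0.27993181]
floor z 0.1193111463111754 lip z 0.11937959460040495
259.7604789733887 152.56287384033203 14.918940544128418 mount c [ 0.44638709 -0.17699867  0.01      ] top [ 0.44728371 -0.17677671  0.016     ]
depth top 673 [ 0.4464349  -0.17768567  0.01526866] [ 0.44680153 -0.17736392  0.01530376] [0.0312374  0.03136989 0.00494145]
a [0.52145407 0.11069986 0.13521841]
b [0.47927241 0.1072197  0.13511699]
```

```bash
python3 - <<'E'
from h import *
st=lambda:print(*[np.round(env.state()[k],4) for k in('time_s','tool_pos','ee_rot','force','finger_gap')])
x,y=.4465,-.1773
env.grip(.06)
env.move_ptp([x,y,.08],[180,0,9.1])
print(env.movel([x,y,.003],rate=.06,contact_N=4)); st()
env.grip(.0); env.dwell(.2); st()
env.movel([x,y,.24],rate=.2); env.dwell(.2); st()
px,py=.5652,.1111
q=env.state()['joint_positions'].copy(); print(np.round(q,1))
env.move_ptp([px,py,.24],[180,0,9.1]); st()
wcap('w3')
env.movel([px,py,.155],rate=.1); wcap('w4')
a,b=cv2.imread('pics/w3.png'),cv2.imread('pics/w4.png')
cv2.imwrite('pics/v4.png',cv2.resize(np.hstack([a,b]),(800,300)))
E
```

```text
False
7.9 [ 0.4468 -0.1774  0.0033] [ 1.799846e+02 -3.460000e-02  9.098600e+00] [-0.5373 -0.0584  0.0043] 0.0603
8.5 [ 0.4467 -0.1774  0.0036] [ 1.799794e+02 -3.050000e-02  9.099800e+00] [-1.7055  0.5833  5.5549] 0.0285
10.0333 [ 0.4461 -0.1772  0.2392] [-1.799575e+02  8.230000e-02  9.106600e+00] [-0.3909 -1.6111 -0.6786] 0.0283
[ 21.5   9.3  -6.4 109.9   1.2  60.9 -66.2]
11.225 [0.5653 0.1092 0.2398] [1.799336e+02 3.050000e-02 8.984900e+00] [ 0.6641 -1.086  -1.2236] 0.0283
```

View pics/v4.png

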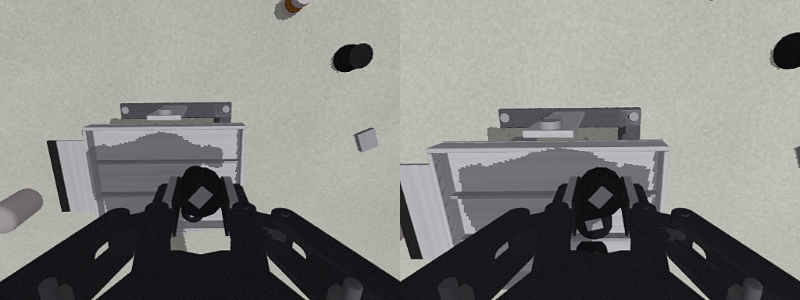

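View 4: mount held between the pads, with its face at about (603,195) in the right panel, above the far lane. The 28 mm gap is smaller than the 32 mm puck, so I'll check the puck's position in the hand.

```bash
python3 - <<'E'
from h import *
c=load('w4'); T=c['hand_eye']; P=pts(c,T)
a=c['image'][150:350,170:350,::-1]; cv2.imwrite('pics/v5.png',cv2.resize(a,None,fx=3,fy=3))
for v in range(205,300,8): print(v,[tuple((P[v,u]*1000).round().astype(int)) for u in range(235,290,9)])
E
```

```text
205 [(np.int64(9), np.int64(-15), np.int64(36)), (np.int64(9), np.int64(-9), np.int64(36)), (np.int64(8), np.int64(-3), np.int64(37)), (np.int64(9), np.int64(3), np.int64(36)), (np.int64(8), np.int64(9), np.int64(37)), (np.int64(9), np.int64(15), np.int64(36)), (np.int64(9), np.int64(21), np.int64(36))]
213 [(np.int64(3), np.int64(-15), np.int64(36)), (np.int64(3), np.int64(-9), np.int64(36)), (np.int64(3), np.int64(-3), np.int64(37)), (np.int64(2), np.int64(3), np.int64(38)), (np.int64(3), np.int64(9), np.int64(37)), (np.int64(3), np.int64(15), np.int64(37)), (np.int64(3), np.int64(21), np.int64(36))]
221 [(np.int64(-3), np.int64(-16), np.int64(36)), (np.int64(14), np.int64(-7), np.int64(-3)), (np.int64(16), np.int64(-3), np.int64(-8)), (np.int64(15), np.int64(2), np.int64(-7)), (np.int64(13), np.int64(7), np.int64(-2)), (np.int64(-3), np.int64(15), np.int64(36)), (np.int64(-3), np.int64(22), np.int64(37))]
229 [(np.int64(10), np.int64(-12), np.int64(-7)), (np.int64(13), np.int64(-7), np.int64(-11)), (np.int64(13), np.int64(-3), np.int64(-12)), (np.int64(13), np.int64(2), np.int64(-
[... 1980 characters left out ...]
), np.int64(36)), (np.int64(1), np.int64(13), np.int64(-36))]
285 [(np.int64(-43), np.int64(-15), np.int64(20)), (np.int64(-42), np.int64(-9), np.int64(19)), (np.int64(-42), np.int64(-3), np.int64(20)), (np.int64(-43), np.int64(3), np.int64(20)), (np.int64(-42), np.int64(9), np.int64(20)), (np.int64(-54), np.int64(17), np.int64(37)), (np.int64(-3), np.int64(13), np.int64(-36))]
293 [(np.int64(-49), np.int64(-15), np.int64(20)), (np.int64(-48), np.int64(-9), np.int64(19)), (np.int64(-50), np.int64(-3), np.int64(21)), (np.int64(-49), np.int64(3), np.int64(20)), (np.int64(-61), np.int64(10), np.int64(36)), (np.int64(-62), np.int64(17), np.int64(37)), (np.int64(-6), np.int64(14), np.int64(-37))]
```

View pics/v5.png

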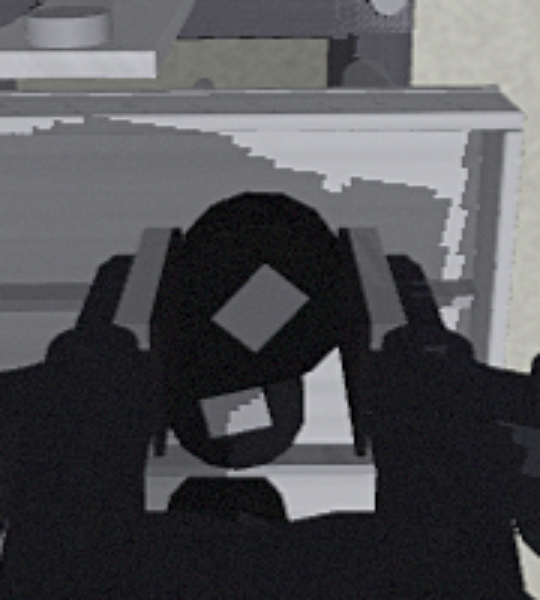

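The held mount is centred in the hand with its underside about 4 mm below the TCP and flat, and the far lane lies beneath. Lowering it now.

```bash
python3 - <<'E'
from h import *
st=lambda:print(*[np.round(env.state()[k],4) for k in('time_s','tool_pos','force','finger_gap')])
px,py=.5657,.1111
st(); env.movel([px,py,.132],rate=.06); st()
print(env.movel([px,py,.1205],rate=.015,contact_N=2.5)); st()
env.grip(.045); env.dwell(.2); st()
env.movel([px,py,.22],rate=.1); env.dwell(.4)
st(); 
env.movel([.50,.13,.32],rate=.2); c=wcap('w5')
cv2.imwrite('pics/v6.png',c['image'][60:240,100:400,::-1].repeat(2,0).repeat(2,1))
E
```

```text
12.925 [0.5653 0.1111 0.1553] [-0.4167  0.4186  0.0674] 0.0287
13.4583 [0.5655 0.1111 0.1315] [ 0.3361  0.0018 -0.2519] 0.0284
True
14.0333 [0.5657 0.1111 0.1236] [-0.7139  0.0246  5.0267] 0.0286
14.5417 [0.5651 0.1109 0.1229] [ 0.7634 -0.9754 -0.212 ] 0.045
16.0583 [0.5656 0.1111 0.2198] [0.0643 0.3246 0.1683] 0.0451
```

View pics/v6.png

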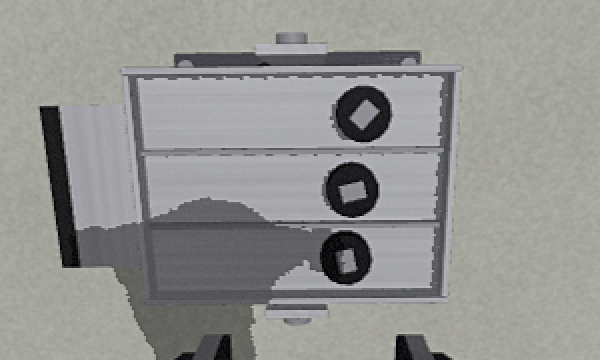

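The view shows one mount per lane, all in the loading half, and mount_c lies flat in the far lane at (363,113). Next is pushing the lip along its arc, with the force watched.

```bash
cat >> h.py <<'E'
C0=np.array([.5147,.1438]); H=np.radians(99.1); D=np.array([np.cos(H),np.sin(H)])
def lipz(t,h=.008,r=.122,z0=.1195): 
    p=C0+D*(r*np.cos(t)+h); return [p[0],p[1],z0-r*np.sin(t)]
def F(n=6):
    v=[]
    for _ in range(n): env.dwell(.02); v.append(env.state()['force'])
    return np.mean(v,0)
E
python3 - <<'E'
from h import *
b=ray(load('t0'),225*.64,388*.64,0); print('bottle',b,np.linalg.norm(b[:2]-lipz(0)[:2]))
env.grip(0)
p=lipz(0); yaw=99.1
print(env.solve_ik([p[0],p[1],.2],[180,0,yaw]))
env.move_ptp([p[0],p[1],.2],[180,0,yaw])
env.movel([p[0],p[1],.14],rate=.1); env.dwell(.3); f0=F(10)
hit=env.movel([p[0],p[1],.112],rate=.015,contact_N=2.5)
print(hit,f0,F()-f0,env.state()['tool_pos'],env.state()['time_s'])
np.save('f0.npy',f0)
E
```

```text
bottle [0.36419769 0.41577366 0.        ] 0.19367151060053472
[ -7.51163098  23.11117676 -34.22169391 100.48784431  14.63589373
  60.88557498 -37.68178895]
True [-0.00188133  0.17895347 -0.16566942] [ 0.59247538 -0.10122998  4.15224788] [0.49413754 0.27214494 0.11940042] 21.325
```

```bash
python3 - <<'E'
from h import *
f0=np.load('f0.npy'); t=0; stop=False
def log(f): print(round(env.state()['time_s'],2),round(t,3),np.round(f,2),round(float(np.linalg.norm(f)),2),np.round(env.state()['tool_pos'],4))
while t<.36:
    t+=.06; 
    if env.movel(lipz(t),rate=.025,contact_N=6): print('contact'); log(F()-f0); stop=True; break
    f=F(3)-f0; log(f)
    if np.linalg.norm(f)>11: stop=True; break
step=.008
while not stop and t<.56:
    t+=step; env.movel(lipz(t),rate=.01,contact_N=4); f=F(3)-f0; log(f)
    n=np.linalg.norm(f)
    if n>12.5: break
    if n>9.2: step=.004
env.dwell(.6); log(F(4)-f0); cap('scene','hs'); cap('top','ht')
a=cv2.imread('pics/hs.png')[120:220,200:290]; b=cv2.imread('pics/ht.png')[155:245,165:265]
cv2.imwrite('pics/v7.png',np.hstack([cv2.resize(a,(400,400),interpolation=2),cv2.resize(b,(400,400),interpolation=2)]))
E
```

```text
21.8 0.06 [-0.21 -0.79  4.69] 4.76 [0.4942 0.2719 0.1123]
22.29 0.12 [-0.84 -0.68  5.78] 5.88 [0.4943 0.2713 0.1051]
22.78 0.18 [-0.55 -0.78  5.44] 5.53 [0.4945 0.2702 0.098 ]
23.27 0.24 [-0.74 -0.84  6.41] 6.5 [0.4948 0.2688 0.0909]
23.77 0.3 [-0.83 -1.15  6.78] 6.93 [0.4951 0.2669 0.0839]
24.26 0.36 [-0.8  -0.75  7.31] 7.39 [0.4955 0.2646 0.0771]
24.56 0.368 [-0.64 -0.88  7.61] 7.69 [0.4956 0.2643 0.0762]
24.86 0.376 [-0.66 -0.73  6.77] 6.84 [0.4956 0.2639 0.0752]
25.16 0.384 [-0.16 -0.53  6.91] 6.93 [0.4956 0.2636 0.0743]
25.46 0.392 [-0.81 -0.63  6.64] 6.72 [0.4957 0.2632 0.0734]
25.76 0.4 [-0.65 -0.6   6.48] 6.54 [0.4958 0.2629 0.0725]
26.06 0.408 [-0.3  -0.04  6.74] 6.74 [0.4959 0.2625 0.0716]
26.36 0.416 [-0.24 -0.86  7.04] 7.1 [0.4959 0.2621 0.0707]
26.66 0.424 [-0.69 -0.22  7.36] 7.39 [0.496  0.2618 0.0698]
26.96 0.432 [-0.34 -0.03  7.32] 7.33 [0.4961 0.2614 0.069 ]
27.26 0.44 [-0.05 -0.38  6.75] 6.76 [0.4961 0.261  0.0681]
27.56 0.448 [-0.4  -0.21  6.97] 6.98 [0.4962 0.2607 0.0673]
27.86 0.456 [-1.99 -0.8  12.56] 12.74 [0.4963 0.2606 0.067 ]
28.52 0.456 [-2.73 -0.88 12.62] 12.95 [0.4963 0.2606 0.067 ]
```

View pics/v7.png

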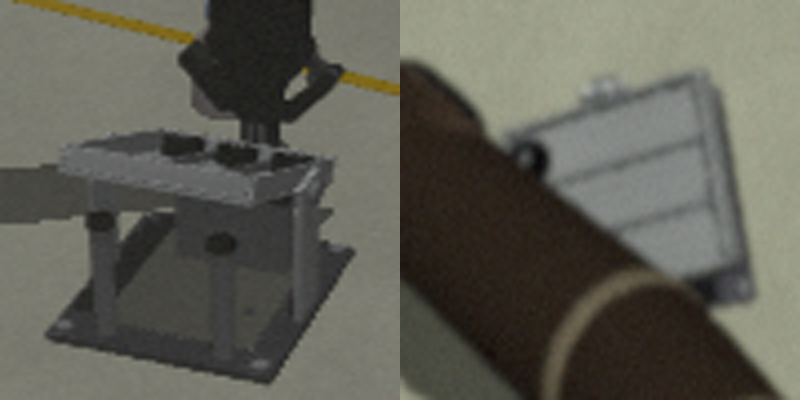

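At the stop the force jumped from 7 to 12.7 N at a tilt of about 0.45. The pictures show the mounts in a row at the outlet end: (180,145), (237,153) and (290,160) in the left panel, and mount_c at (535,155) on the right. I'll hold a bit longer, then ease back.

```bash
python3 - <<'E'
from h import *
f0=np.load('f0.npy')
for _ in range(3): env.dwell(.4); print(env.state()['time_s'],F(3)-f0)
for t in np.arange(.42,-.001,-.06):
    env.movel(lipz(t),rate=.02); print(round(t,2),np.round(F(2)-f0,1))
p=lipz(0); env.movel([p[0],p[1],.124],rate=.005); env.dwell(.2); print(F()-f0)
env.movel([p[0],p[1],.22],rate=.1)
env.move_ptp([.49,.15,.32],[180,0,9.2]); c=wcap('w6'); print(env.state()['time_s'])
cv2.imwrite('pics/v8.png',c['image'][60:240,100:400,::-1].repeat(2,0).repeat(2,1))
P=pts(c); print('floor z',np.median(P[100:125,250:330,2]))
k=np.zeros(P.shape[:2],bool); k[90:205,180:345]=1
m=(k&(P[...,2]>.131)&(P[...,2]<.15)).astype(np.uint8)
Q=(P[...,:2]-C0); X=Q@D; Y=Q@np.array([-D[1],D[0]])
for y in(-.045,0,.045):
    s=(m>0)&(abs(Y-y)<.015)&(abs(X)<.0885); print(y,s.sum(),X[s].mean(),X[s].min(),Y[s].mean(),np.median(P[s][:,2]))
E
```

```text
29.025 [-2.41538536 -0.37885566 13.12107492]
29.475 [-3.02095267 -0.06338093 12.65984522]
29.925 [-2.05731227 -1.094962   12.39166564]
0.42 [-0.3 -0.3  6.8]
0.36 [-1.  -0.1  7.1]
0.3 [ 0.1 -0.5  5.6]
0.24 [-0.7  0.3  4.8]
0.18 [0.4 0.9 4.8]
0.12 [0.9 1.3 3.7]
0.06 [0.5 1.1 3.6]
0.0 [-0.3  1.2  3.4]
[ 0.08752516 -0.32568397  0.10112535]
38.15
floor z 0.11929050279216305
-0.045 600 0.07461570910843561 0.05962318076892361 -0.0443109893502944 0.13541923513633744
0 551 0.07433532297067592 0.05966895468159146 -0.0003595514174992198 0.13533511409585808
0.045 467 0.07407345404237822 0.05909979599178262 0.042850910982691046 0.13532735939903173
```

View pics/v8.png

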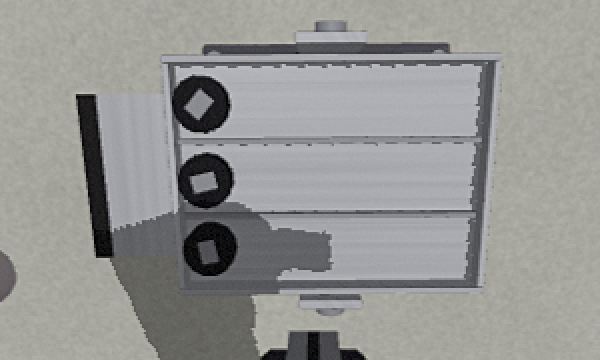

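The view shows all three mounts flat at the outlet wall, at (201,103), (206,181) and (210,249), with the tray level. Handing in.

```bash
python3 -c "
from rig import env
env.dwell(.3); print(env.finish_job())"
```

```text
the job is handed in; nothing more can be done
None
```

I set mount_c down in the empty far lane, in the loading half, and let it go there. Then I pushed the lip down along its arc until it met the stop at a tilt of about 0.45 rad. There the force jumped from 7 to about 12.7 N, and the highest reading was about 13.4 N. I held it there for about 2 s, eased the tray back to level with the fingers on the lip, and handed the job in at about 38.5 s.

In the last wrist view the tray was level (floor at z ≈ 0.119). All three mounts lay flat, one per lane, at x ≈ 0.074 m, which is against the outlet wall. No check failed. The one odd reading was a finger gap of 28 mm on the 32 mm puck, but a wrist view showed the puck held flat and centred. I did not re-measure the stop block or the bystanders afterwards; the fingers closed only on mount_c and otherwise pressed only on the lip.

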